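# Stow the rubber stamp on its side in its die-cut foam pocket

### The arm

A 6-joint arm with a two-finger parallel gripper is mounted at the origin on the work surface; the furniture and walls round the work are solid. World frame = base frame: x ahead of the robot, y to its left, z up, the work surface at z = 0. Lengths are in m, angles in rad, forces in N, time in s.
With the tool pointing down it reaches from about 0.3 to 1 m from the base axis. Payload 5.1 kg.
Tool frame: the origin (TCP) lies midway between the tips of the shut fingers; the grasp point (between the pads) lies 19 mm behind it (tcp_to_grasp is the distance from the TCP to the grasp point, in m); z points along the fingers, y is the line along which they close (so a half turn about z gives the same grasp; the last joint's range is limited). The gripper opens to 95 mm and grips with 3 to 60 N. Pads are 20 mm wide; open, the fingers measure 119 mm over their backs; the gripper's body (75 mm by 180 mm) begins 59 mm behind the grasp point.
Start: joints at [1.061, 0.124, 1.65, -0, 1.367, -0.083], TCP at [0.269, 0.592, 0.215] pointing down, gripper open.
Joint ranges: [-2.61, 2.61], [-1.02, 2.33], [0.03, 2.71], [-1.35, 4.49], [0.32, 2.68], [-2.91, 2.91]. Speed limits (rad/s): [2.57, 2.57, 3.14, 3.14, 3.14, 3.14].

### API

Orientations are given as a unit quaternion [x, y, z, w].
In Python, from bench import * gives the robot as it stands.
- The arm moves only by the shell command python3 -m crank 'ROWS' [OPENING] [FORCE]. ROWS is a JSON object whose one key "motion" holds one flat list of numbers, 4 for each row, row after row: the shift along the tool's x, y, z in units of 30 mm (1.0 is 30 mm), then the turn about the tool's z in units of 5 degrees (1.0 is 5 degrees). A call has exactly 10 rows; each row shifts and turns the commanded pose from where the row before left it, along the tool's axes as they then stand; what a row does not reach is not made up. A row lasts 1/12 s, in which the tool goes at most 41.7 mm and 7.16 degrees, less where a joint would pass 70% of its speed; a pose out of reach is approached as far as the arm can. A call is refused whole if a number of a shift passes 1 or a number of a turn 1, either way. A call with a gripper value outside its range is refused whole. OPENING is the closure, from 0 (fully open) to 1 (shut), set as the call begins (- or left out, the last holds). The fingers move at their own pace and stop on an object; FORCE is the grip in N (left out, the last holds). Time passes only in rows, so rows that do not move let the fingers close, or fill a call up. It gives the time, the measured TCP pose, the force, the opening and the grip force at its end, in the units of the state.
- get_state(): the state, without advancing time (a new reading comes with each control period).
- grab_frame(name): name is "scene" or "side" or "wrist"; returns the picture (420x560x3 uint8, red, green, blue); there is no depth.
- camera_model(name): a dict with "vfov" (degrees; the focal length in pixels is half the picture's height over the tangent of half this angle, whatever the lens; pixels are square), "cx", "cy" (the principal point, pixels), "pose" (4x4, takes a point from camera to world coordinates). Camera axes: x right, y down, z forward; pixel columns grow to the right and rows downward; lengths in m; the calibration is good to about 2 mm. A picture is of the moment at which its call begins: read the wrist's pose just before it. camera_model takes no time and is no camera call; for the wrist camera it gives the pose at the moment of the call.
- hand_in(): hands the job in; it is judged then, once.
The state is a dict: "clock": time; "joint_pos": joint angles; "qd": joint speeds; "tau": joint torques, N m; "tool_pos": TCP position; "tool_rot": TCP orientation; "wrist_force": force on the tool from outside, world axes, zero at the start; "moment": the same for the moment, N m; "opening": opening from 0.0 (shut) to 1.0 (fully open); "finger_force": force on a finger pad.
Only numpy, scipy, OpenCV 4.12 (cv2) and the standard library are available. Lean on these libraries where they do the work, as an engineer would, in place of code of your own. Each camera call takes 0.05 s, during which the arm holds its last target. There are 200 camera calls.

### The job

Put the wooden rubber stamp that stands on the desk away in the empty cut-out of the foam tray. First lay it down on the desk on its side, paper label up, and let go, so that you can take it again from above; then set it in the cut-out that way, label up like the stamp beside it, and press it firmly but without ramming until it sits level and fully home. Let go, and leave the other things where they are.

Things in the scene. Friction and masses are not known exactly. Their poses are not given: they have to be found in the camera images.
- stamp: Loose wooden rubber stamp standing on the desk, 0.06 kg. Origin: centre of its rubber underside; z runs up the handle. Block: x +-14, y +-28, z 0 to 17 mm. Round handle, 28 mm thick, on the z axis from z = 17 to 66 mm. Mass centre about 30 mm up: leaned 30 deg or more over the block's long edge it falls on its side. Lying so it is 28 mm high, its z axis level, 14 mm up.
- stamp_handle (a point): Point on the stamp's z axis, 43 mm from the rubber face: middle of the handle, where it is gripped (28 mm across, standing or lying). It comes to lie over the middle of the pocket's finger slot.
- stamp_label (a point): Middle of the stamp's paper label, 44 x 12 mm, flat on the block's +x side, 9.5 mm above the rubber face. At the start that side looks roughly towards the robot; stowed, it is the upper side.
- tray: Grey metal tray, 202 x 232 mm (x, y), 37 mm high over its rim, filled with dark foam whose top is 32 mm above the desk; it stands firm. Origin: centre of its underside, z up. The foam has two T-shaped stamp pockets side by side, the empty one on the tray's +y side, and along its +x side a rectangular pocket with the ink pad. The foam's walls are firm, save two nubs.
- pocket (a point): Where the stamp's origin must be when home; axes as the tray's. Then the stamp's z (handle) points along tray +x, its x (label) up. Pocket floor 8 mm above the desk, this point 14.4 mm above the floor. From here, in mm: block trench x -1.5 to 18.5, y +-30; handle slot x 16 to 67.5, y +-15.5. Clearance 1.5 mm all round (2 mm in y). Home, the stamp stands about 4 mm proud of the foam.
- finger_slot (a point): Middle of the cross slot for the fingers in the empty pocket, 43 mm along tray +x from pocket and at its height; the slot spans +-17 mm in tray x and +-44 mm in tray y, ends rounded, down to the pocket floor.
- nubs (a point): Middle between two springy round foam nubs at the trench's two ends, 8.5 mm along tray +x from pocket and 24 mm above the desk. Each reaches 1.5 mm into the block's width and yields sideways. They hold a laid-in stamp up at the block end; it takes about 8 to 15 N straight down on the block above this point to press it home. More than 60 N between stamp and tray is ramming.
- stowed_stamp: A second, equal stamp that already lies in the other pocket, handle towards tray -x, label up. Leave it there. Origin and axes as for the first.
- ink_pad: Shut black stamp pad, 108 x 68 x 14 mm, in its pocket in the tray, top 36 mm above the desk. Origin: centre of its underside. Leave it.
- staple_box: Box of staples, 66 x 40 x 22 mm, on the desk. Origin: centre of its underside. Leave it.
- ink_bottle: Dark blue ink bottle, 47 mm across, 56 mm tall, on the desk. Origin: centre of its underside. Leave it.
There are look-alikes about, which are no part of the job. Leave any orange look-alike of the stamp alone.

How it is judged:
On the way:
1. the stamp lies on the desk on its side, label up, released and at rest (angle between stamp's own x axis and vertical below 0.15 rad and height (world z) of stamp below 0.018 m and linear speed of stamp below 0.03 m/s and contact force between the fingers and stamp below 0.2 N), for 0.1 s.
At the end, for the whole second after the job is handed in: The stamp lies in the empty pocket: its origin within 4 mm of pocket along x and y and no more than 2.5 mm above or 4 mm below it, label side up within 0.1 rad of level, handle along the tray's x axis within 0.08 rad, at rest and released (x of stamp in the frame of pocket between -0.004 and 0.004 m and y of stamp in the frame of pocket between -0.004 and 0.004 m and z of stamp in the frame of pocket between -0.004 and 0.0025 m and angle between stamp's own x axis and vertical below 0.1 rad and angle between the z axis of stamp and the x axis of tray, either way round below 0.08 rad and linear speed of stamp below 0.02 m/s); the robot touches nothing.
It fails at once if the stamp is rammed into the foam tray with more than 60 N (contact force between stamp and tray above 60 N).
It fails at once if the stowed stamp is moved by more than 25 mm (distance of stowed_stamp from where it was at the start of the episode above 0.025 m).
It fails at once if the ink pad is moved by more than 25 mm (distance of ink_pad from where it was at the start of the episode above 0.025 m).
It fails at once if the staple box is moved by more than 25 mm (distance of staple_box from where it was at the start of the episode above 0.025 m).
It fails at once if the ink bottle is moved by more than 25 mm (distance of ink_bottle from where it was at the start of the episode above 0.025 m).
It also fails if it takes over 54 s, if anything falls off the work surface, if the arm or the gripper's body presses on something with over 40 N, if the wrist force passes 120 N, or if a joint passes its speed limit or range.

## Working session

There is one attempt and no reset: what is moved stays moved. The work goes in short steps, Python scripts to look and compute and a shell command to move; the robot and the scene stay as the last step left them, time stands still between calls to the robot, and variables do not carry over. Pictures are saved under pics/ and viewed, at most 10 in all, crops included, and the job is handed in when it is done.

```bash
mkdir -p pics; ls; python3 - <<'E'
from bench import *
import cv2,numpy as np
s=get_state();print(s)
for n in("scene","side","wrist"):
    m=camera_model(n);print(n,m)
    f=grab_frame(n);cv2.imwrite(f"pics/{n}0.png",f[:,:,::-1])
E
```

```text
pics
{'clock': 0.0, 'joint_pos': array([ 1.06140270e+00,  1.24485917e-01,  1.65165404e+00, -2.16993584e-05,
        1.36752407e+00, -8.25897588e-02]), 'qd': array([-0.00144719,  0.00032404, -0.00050498,  0.00029386, -0.00188811,
       -0.001159  ]), 'tau': array([-1.36666506e-03, -4.17638218e+01, -3.59915829e+01,  7.72911985e-02,
        4.97860252e-02, -2.19374147e-04]), 'tool_pos': array([0.26878732, 0.5911149 , 0.21341128]), 'tool_rot': array([ 2.11783621e-01,  9.77316031e-01, -9.93747238e-04, -2.91935999e-04]), 'wrist_force': array([ 0.0046545 , -1.15422638, -0.55124233]), 'moment': array([ 0.02677658, -0.04851968,  0.01567036]), 'finger_force': 0.0, 'opening': 1.0000438002158563}
scene {'vfov': 56.58824085332586, 'cx': 279.4123434365208, 'cy': 212.3080569654482, 'pose': array([[ 0.88783021, -0.29075383,  0.35667873,  0.10107617],
       [-0.46016586, -0.55723304,  0.69118646, -0.31291366],
       [-0.00221194, -0.7777876 , -0.62852332,  0.58476179],
       [ 0.        ,  0.        ,  0.        ,  1.        ]])}
side {'vfov': 56.1973966173547, 'cx': 270.62777496726386, 'cy': 218.7600004868711, 'pose': array([[ 0.98218842, -0.09150113,  0.16411417,  0.23190014],
       [-0.18644795, -0.58292933,  0.79084168, -0.43735362],
       [ 0.02330406, -0.80735428, -0.58960663,  0.61659703],
       [ 0.        ,  0.        ,  0.        ,  1.        ]])}
wrist {'vfov': 59.1007033783381, 'cx': 278.1253174718577, 'cy': 211.23363824700698, 'pose': array([[ 0.41353209,  0.87909299,  0.23703741,  0.20239176],
       [ 0.91048717, -0.39867689, -0.10986282,  0.62129478],
       [-0.00207829,  0.26125133, -0.96526858,  0.38304276],
       [ 0.        ,  0.        ,  0.        ,  1.        ]])}
```

View pics/scene0.png

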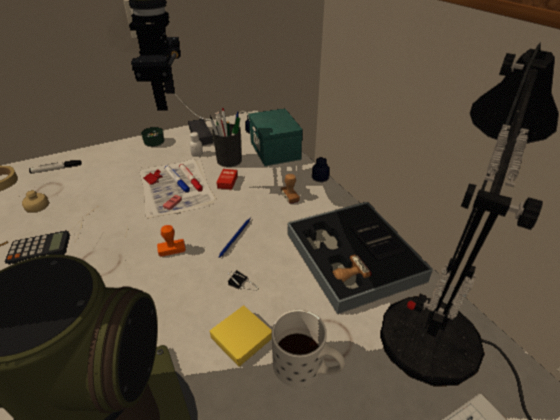

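View pics/side0.png

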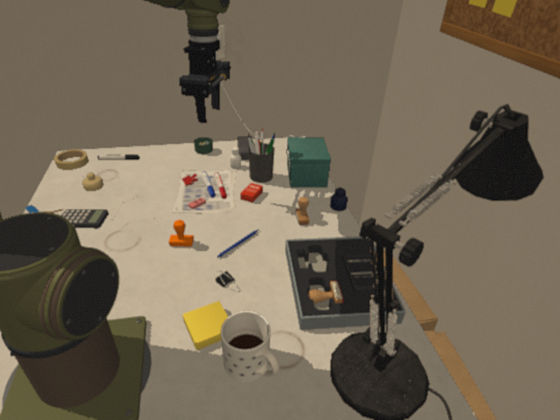

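Both views show the stamp standing (scene ~(290,188), side ~(303,210)), just beyond the tray. The ink bottle is right behind it and the teal box further back. The empty pocket is at the tray's far left, and the stowed stamp is near. I'll enlarge both.

```bash
python3 - <<'E'
import cv2,numpy as np
a=cv2.imread('pics/scene0.png')[160:310,270:440];b=cv2.imread('pics/side0.png')[180:330,270:410]
o=[]
for im,x0,y0,w in((a,270,160,430),(b,270,180,350)):
    h=min(600,int(150*2.5))
    im=cv2.convertScaleAbs(im,alpha=1.5,beta=15)
    r=cv2.resize(im,(im.shape[1]*5//2,375),interpolation=cv2.INTER_CUBIC)
    for k in range(0,im.shape[1],20):cv2.putText(r,str(x0+k),(int(k*2.5),10),0,.3,(0,255,255));r[10:16,int(k*2.5)]=(0,255,255)
    for k in range(0,150,20):cv2.putText(r,str(y0+k),(0,int(k*2.5)+4),0,.3,(0,255,255))
    o.append(r)
cv2.imwrite('pics/c1.png',np.hstack(o))
E
```

```text
(no output)
```

View pics/c1.png

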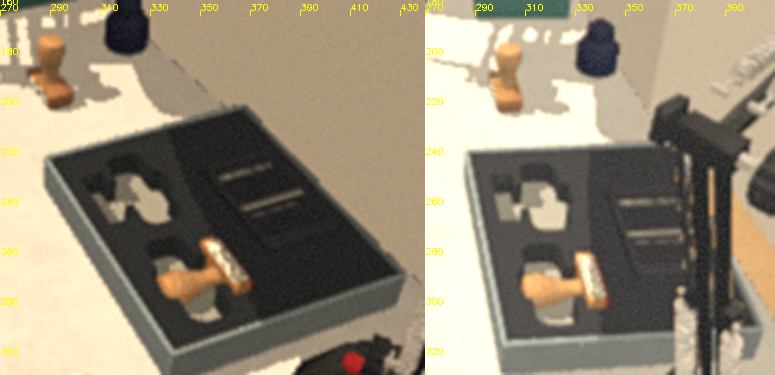

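The crops show the rim corners: scene (289,223), (369,203), (432,268), (339,301); side (287,241), (302,316), (404,310). The stamp's handle top is at scene (290,176.5) and side (303.6,199). Its block is at scene ~(294,199) and side ~(305,219).

```bash
cat > h.py <<'E'
from bench import *
import cv2,numpy as np
from scipy.optimize import least_squares
from scipy.spatial.transform import Rotation as R
def f(m): return 210/np.tan(np.radians(m['vfov']/2))
def proj(m,P):
    q=(np.atleast_2d(P)-m['pose'][:3,3])@m['pose'][:3,:3]
    return q[:,:2]/q[:,2:]*f(m)+[m['cx'],m['cy']]
def onz(m,uv,z):
    d=m['pose'][:3,:3]@np.array([(uv[0]-m['cx'])/f(m),(uv[1]-m['cy'])/f(m),1])
    c=m['pose'][:3,3]; return c+d*(z-c[2])/d[2]
def place(local,x,y,a):
    c,s=np.cos(a),np.sin(a);L=np.asarray(local,float)
    return np.c_[x+c*L[:,0]-s*L[:,1],y+s*L[:,0]+c*L[:,1],L[:,2]]
E
python3 - <<'E'
from h import *
S,D=camera_model('scene'),camera_model('side')
C=np.array([[-101,116,37],[101,116,37],[101,-116,37],[-101,-116,37]])/1e3
us=np.array([(288.8,222.8),(368.8,202.8),(431.6,268.4),(338.8,300.8)]);ud=np.array([(287.2,240.8),(302,316),(404,310.4)])
def e(p):
    P=place(C,*p);return np.r_[(proj(S,P)-us).ravel(),(proj(D,P[[0,3,2]])-ud).ravel()]
r=least_squares(e,[.6,.2,0]);print(r.x,r.fun.round(1))
for z in(0.066,):print(onz(S,(290,176.8),z),onz(D,(303.6,198.6),z))
for z in(0.0085,):print(onz(S,(293.5,196.5),z),onz(D,(305,218.5),z))
E
```

```text
[ 0.50290907  0.12948239 -0.10154141] [-1.2 -2.  -0.8 -2.8  1.6  0.4 -0.3 -0.3 -1.  -1.7 -1.1  1.7  1.8  1.7]
[0.47982247 0.36546887 0.066     ] [0.48503131 0.37411254 0.066     ]
[0.48762993 0.35992203 0.0085    ] [0.49087835 0.36538126 0.0085    ]
```

```bash
python3 -m crank '{"motion":[-1,-0.63,0,0,-1,-0.63,0,0,-1,-0.63,0,0,-1,-0.63,0,0,-1,-0.63,0,0,-1,-0.63,0,0,-1,-0.63,0,0,-1,-0.63,0,0,-1,-0.63,0,0,-1,-0.63,0,0]}' 0; python3 -m crank '{"motion":[0,0,0,0,0,0,0,0,0,0,0,0,0,0,0,0,0,0,0,0,0,0,0,0,0,0,0,0,0,0,0,0,0,0,0,0,0,0,0,0]}'
python3 - <<'E'
from h import *
import pickle
m=camera_model('wrist');f_=grab_frame('wrist');pickle.dump(m,open('w1.pkl','wb'));cv2.imwrite('pics/w1.png',f_[:,:,::-1])
r=cv2.resize(cv2.convertScaleAbs(f_[:,:,::-1],alpha=1.3,beta=10),(800,600),interpolation=cv2.INTER_CUBIC);cv2.imwrite('pics/w1b.png',r)
print(m['pose'].round(3))
E
```

```text
clock: 0.98
tool_pos: [0.4644, 0.2938, 0.2144]
tool_rot: [0.212, 0.977, -0.0, -0.0]
wrist_force: [1.1, 0.8, 0.0]
opening: 0.998
finger_force: 0.0
clock: 1.82
tool_pos: [0.4638, 0.2956, 0.2146]
tool_rot: [0.212, 0.977, -0.0, -0.0]
wrist_force: [-0.3, 0.0, 1.0]
opening: 1.001
finger_force: 0.0
[[ 0.413  0.879  0.238  0.397]
 [ 0.911 -0.399 -0.108  0.325]
 [-0.     0.261 -0.965  0.384]
 [ 0.     0.     0.     1.   ]]
```

View pics/w1b.png

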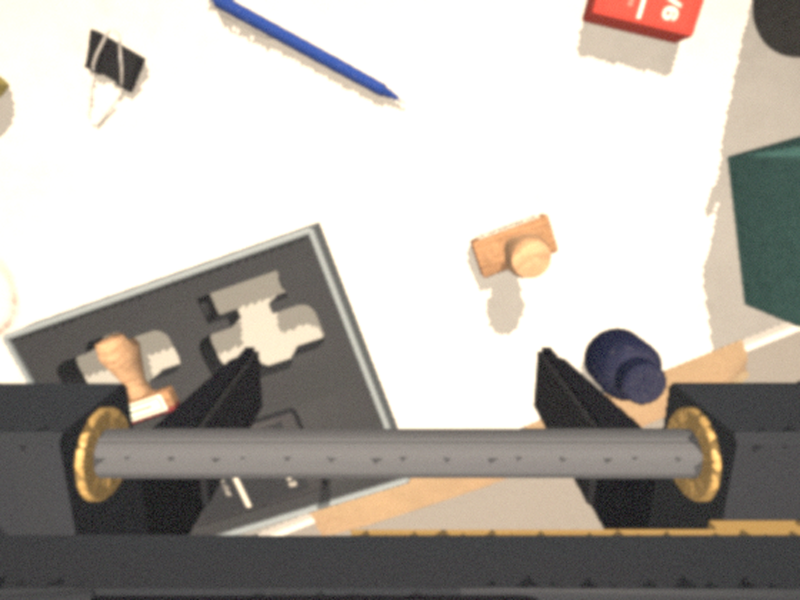

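The wrist view shows the stamp at (520,250), with the handle leaning away from the nadir and the block's long side facing the robot. The bottle is at (625,365). The empty T pocket is at (262,320), with its trench towards the rim's left edge, and the rim corner is at (318,225). Enlarging for exact pixels.

```bash
python3 - <<'E'
import cv2,numpy as np
im=cv2.imread('pics/w1.png')
o=[]
for x0,y0,w,h in((135,150,130,120),(320,140,70,60)):
    s=4 if w>100 else 4
    c=im[y0:y0+h,x0:x0+w]
    c=cv2.convertScaleAbs(c,alpha=1.8 if w>100 else 1.2,beta=25 if w>100 else 0)
    r=cv2.resize(c,None,fx=s,fy=s,interpolation=cv2.INTER_CUBIC)
    for k in range(0,w,10):cv2.putText(r,str(x0+k),(k*s,8),0,.3,(0,0,255));r[8:14,k*s]=(0,0,255)
    for k in range(10,h,10):cv2.putText(r,str(y0+k),(0,k*s+4),0,.3,(0,0,255))
    o.append(r)
a,b=o
b=np.vstack([b,np.zeros((a.shape[0]-b.shape[0],b.shape[1],3),np.uint8)])
cv2.imwrite('pics/c2.png',np.hstack([a,b]))
E
```

```text
(no output)
```

View pics/c2.png

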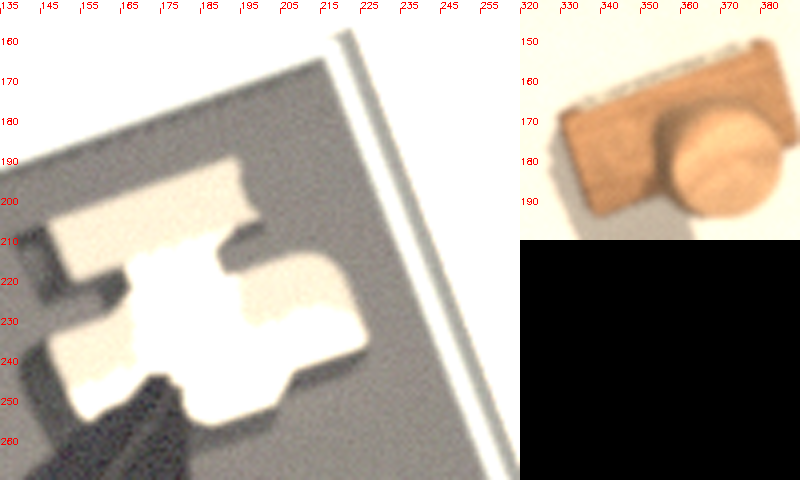

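```bash
python3 - <<'E'
from h import *
import pickle
m=pickle.load(open('w1.pkl','rb'))
# stamp
L=np.array([[14,-28,17],[14,28,17],[-14,28,17],[-14,-28,17],[0,0,66]])/1e3
u=np.array([(330.5,168.25),(382,150.5),(390,175.75),(340,194.25),(371.75,180.25)])
for U in(u,u[[1,0,3,2,4]]):
  for a0 in(-3,-1.5,0,1.5,3):
    r=least_squares(lambda p:(proj(m,place(L,*p))-U).ravel(),[.48,.36,a0])
    if r.cost<50:print('stamp',r.x,r.fun.round(1))
P=np.array([[-1.5,30,9.6],[-1.5,-30,9.6],[18.5,-30,-14.4]])/1e3+[0,0,.0224]
u=np.array([(194.5,189.2),(139.2,207),(153,220.75)])
r=least_squares(lambda p:(proj(m,place(P,*p))-u).ravel(),[.46,.19,-.1]);print('pocket',r.x,r.fun.round(1))
a,b=onz(m,(220.2,158.5),.037),onz(m,(5.6,236),.037);d=a-b
print('rim',a,b,np.hypot(*d[:2]),np.arctan2(-d[0],d[1]))
# finger slot line etc: predicted pixels
q=place(np.array([[43,0,9.6],[43,44,9.6],[43,-44,9.6],[67.5,15.5,-14.4],[67.5,-15.5,-14.4],[26,44,9.6],[60,44,9.6]])/1e3+[0,0,.0224],*r.x)
print(((proj(m,q)-[135,150])*4).round())
print('bottle',onz(m,(640*.7,382*.7),.056),onz(m,(618*.7,355*.7),.045))
print('teal',onz(m,(735*.7,160*.7),.05),onz(m,(747*.7,300*.7),.0))
E
```

```text
stamp [ 0.48486378  0.3756825  -3.21183785] [ 1.4 -1.5 -1.3  0.6 -2.1  0.3  1.2 -0.2  0.6  0.9]
stamp [ 0.48486378  0.3756825  -3.21183789] [ 1.4 -1.5 -1.3  0.6 -2.1  0.3  1.2 -0.2  0.6  0.9]
stamp [0.48486378 0.3756825  3.0713473 ] [ 1.4 -1.5 -1.3  0.6 -2.1  0.3  1.2 -0.2  0.6  0.9]
stamp [0.48486378 0.3756825  3.07134736] [ 1.4 -1.5 -1.3  0.6 -2.1  0.3  1.2 -0.2  0.6  0.9]
stamp [0.48486378 0.3756825  3.07134736] [ 1.4 -1.5 -1.3  0.6 -2.1  0.3  1.2 -0.2  0.6  0.9]
pocket [ 0.42891669  0.19156978 -0.11191271] [ 0.4  0.2 -1.2  0.9  0.9 -1.2]
rim [0.41394198 0.25830086 0.037     ] [0.39457488 0.03055524 0.037     ] 0.2285676058680446 -0.0848342056104939
[[193. 359.]
 [357. 307.]
 [ 32. 409.]
 [302. 394.]
 [195. 427.]
 [333. 245.]
 [381. 368.]]
bottle [0.59604578 0.41368996 0.056     ] [0.57738742 0.40902854 0.045     ]
teal [0.48315634 0.51254782 0.05      ] [0.59926678 0.52219809 0.        ]
```

```bash
python3 -m crank '{"motion":[0,0,0,-0.94,0,0,0,-0.94,0,0,0,-0.94,0,0,0,-0.94,-0.073,0.4545,0,0,-0.073,0.4545,0,0,-0.073,0.4545,0,0,-0.073,0.4545,0,0,-0.073,0.4545,0,0,-0.073,0.4545,0,0]}'; python3 -m crank '{"motion":[0,0,0.6,0,0,0,0.6,0,0,0,0.6,0,0,0,0.6,0,0,0,0.6,0,0,0,0.6,0,0,0,0.6,0,0,0,0.6,0,0,0,0.6,0,0,0,0.6,0]}'; python3 -m crank '{"motion":[0,0,0,0,0,0,0,0,0,0,0,0,0,0,0,0,0,0,0,0,0,0,0,0,0,0,0,0,0,0,0,0,0,0,0,0,0,0,0,0]}' 1 8
```

```text
clock: 2.7
tool_pos: [0.4854, 0.3774, 0.2144]
tool_rot: [0.049, 0.999, -0.0, -0.0]
wrist_force: [-0.3, 1.0, -1.2]
opening: 1.002
finger_force: 0.0
clock: 3.53
tool_pos: [0.4853, 0.3766, 0.0336]
tool_rot: [0.049, 0.999, 0.0, -0.0]
wrist_force: [0.4, 0.3, 0.3]
opening: 1.002
finger_force: 0.0
clock: 4.37
tool_pos: [0.4851, 0.3755, 0.0348]
tool_rot: [0.049, 0.999, 0.0, 0.0]
wrist_force: [-0.3, -0.2, -0.4]
opening: 0.356
finger_force: 0.0
```

```bash
python3 -m crank '{"motion":[0,0,0,0,0,0,0,0,0,0,0,0,0,0,0,0,0,0,0,0,0,0,0,0,0,0,0,0,0,0,0,0,0,0,-0.15,0,0,0,-0.15,0]}'; python3 -m crank '{"motion":[0.2,0,0,0,0.2,0,0,0,0.2,0,0,0,0.2,0,0,0,0.2,0,0,0,0.2,0,0,0,0.2,0,0,0,0.2,0,0,0,0.2,0,0,0,0.2,0,0,0]}'; python3 -m crank '{"motion":[0,0,0,0,0,0,0,0,0,0,0.06,0,0,0,0.06,0,0,0,0.06,0,0,0,0.06,0,0,0,0.06,0,0,0,0,0,0,0,0,0,0,0,0,0]}'
```

```text
clock: 5.2
tool_pos: [0.4846, 0.3752, 0.0433]
tool_rot: [0.049, 0.999, -0.001, -0.001]
wrist_force: [-0.6, -0.1, -0.9]
opening: 0.295
finger_force: 8.0
clock: 6.03
tool_pos: [0.4248, 0.3815, 0.0436]
tool_rot: [0.049, 0.999, -0.0, -0.0]
wrist_force: [0.0, -0.2, -0.3]
opening: 0.287
finger_force: 8.0
clock: 6.87
tool_pos: [0.4254, 0.3815, 0.0347]
tool_rot: [0.049, 0.999, -0.0, 0.0]
wrist_force: [0.4, 0.2, -0.6]
opening: 0.286
finger_force: 8.0
```

```bash
python3 - <<'E'
from h import *
a=cv2.resize(grab_frame('scene')[140:260,220:340],(400,400),interpolation=2)
b=cv2.resize(grab_frame('side')[160:280,230:350],(400,400),interpolation=2)
cv2.imwrite('pics/c3.png',cv2.convertScaleAbs(np.hstack([a,b])[:,:,::-1],alpha=1.4,beta=10))
E
```

```text
(no output)
```

View pics/c3.png

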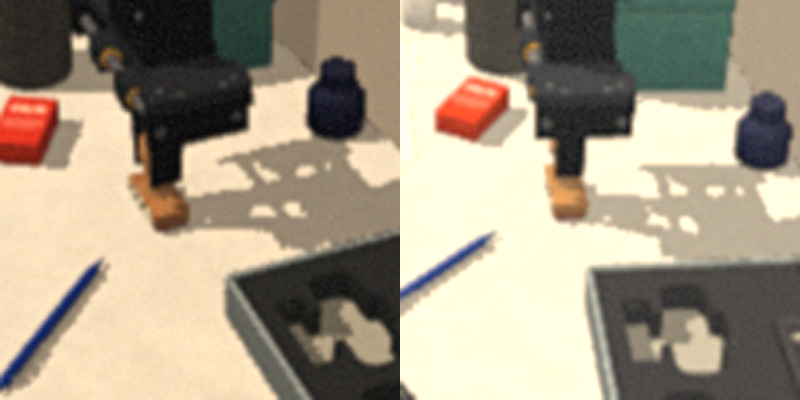

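The stamp is set down upright at x≈0.425, clear of the bottle. Next I release it, go round to the robot side, close the fingers and push it over.

```bash
python3 -m crank '{"motion":[0,0,0,0,0,0,0,0,0,0,0,0,0,0,0,0,0,0,0,0,0,0,0,0,0,0,0,0,0,0,0,0,0,0,0,0,0,0,0,0]}' 0.5; python3 -m crank '{"motion":[0,0,-0.2,0,0,0,-0.4,0,0,0,-0.4,0,0,0,-0.4,0,0,0,-0.4,0,0.4,-0.04,0,0,0.4,-0.04,0,0,0.4,-0.04,0,0,0.4,-0.04,0,0,0.1,0,0,0]}';python3 -m crank '{"motion":[0,0,0.28,0,0,0,0.28,0,0,0,0.28,0,0,0,0.28,0,0,0,0,0,0,0,0,0,0,0,0,0,0,0,0,0,0,0,0,0,0,0,0,0]}' 1
```

```text
clock: 7.8
tool_pos: [0.4253, 0.3815, 0.0346]
tool_rot: [0.049, 0.999, -0.0, -0.0]
wrist_force: [-0.8, -0.2, -0.5]
opening: 0.499
finger_force: 0.0
clock: 8.63
tool_pos: [0.371, 0.381, 0.0873]
tool_rot: [0.049, 0.999, -0.001, -0.001]
wrist_force: [1.3, 0.4, -0.5]
opening: 0.501
finger_force: 0.0
clock: 9.47
tool_pos: [0.3745, 0.382, 0.0556]
tool_rot: [0.049, 0.999, 0.0, 0.0]
wrist_force: [0.3, 0.3, -0.0]
opening: 0.012
finger_force: 0.0
```

```bash
python3 - <<'E'
from h import *
print(get_state()['opening'],get_state()['tool_pos'])
a=cv2.resize(grab_frame('scene')[140:260,220:340],(400,400),interpolation=2)
b=cv2.resize(grab_frame('side')[160:280,230:350],(400,400),interpolation=2)
cv2.imwrite('pics/c4.png',cv2.convertScaleAbs(np.hstack([a,b])[:,:,::-1],alpha=1.4,beta=10))
E
```

```text
0.0115579247885969 [0.3744848  0.38195333 0.05557615]
```

View pics/c4.png

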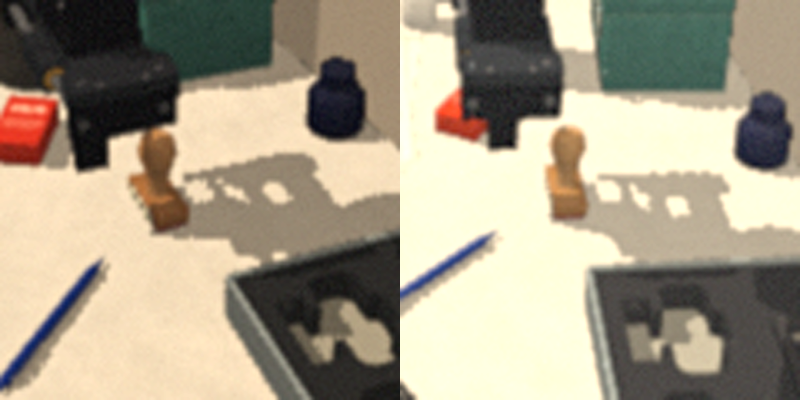

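The stamp stands free and the closed fingers are behind it. Pushing slowly.

```bash
python3 -m crank '{"motion":[-0.1,0.01,0,0,-0.1,0.01,0,0,-0.1,0.01,0,0,-0.1,0.01,0,0,-0.1,0.01,0,0,-0.1,0.01,0,0,-0.1,0.01,0,0,-0.1,0.01,0,0,-0.1,0.01,0,0,-0.1,0.01,0,0]}';python3 -m crank '{"motion":[-0.1,0.01,0,0,-0.1,0.01,0,0,-0.1,0.01,0,0,-0.1,0.01,0,0,-0.1,0.01,0,0,-0.1,0.01,0,0,-0.1,0.01,0,0,-0.1,0.01,0,0,-0.1,0.01,0,0,-0.1,0.01,0,0]}'
python3 -m crank '{"motion":[-0.1,0.01,0,0,-0.1,0.01,0,0,0,0,0,0,0,0,0,0,0,0,0,0,0,0,0,0,0.3,0,-0.3,0,0.3,0,-0.4,0,0.3,0,-0.4,0,0.2,0,-0.4,0]}'
python3 -m crank '{"motion":[0.3,0,-0.4,0,0.3,0,-0.4,0,0,0,-0.4,0,0,0,-0.4,0,0,0,-0.4,0,0,0,-0.4,0,0,0,-0.4,0,0,0,0,0,0,0,0,0,0,0,0,0]}' 0
python3 - <<'E'
from h import *
import pickle
m=camera_model('wrist');w=grab_frame('wrist');pickle.dump(m,open('w2.pkl','wb'));cv2.imwrite('pics/w2.png',w[:,:,::-1])
cv2.imwrite('pics/w2b.png',cv2.resize(w[:,:,::-1],(800,600),interpolation=2))
E
```

```text
clock: 10.4
tool_pos: [0.4046, 0.3818, 0.0551]
tool_rot: [0.049, 0.999, 0.0, -0.0]
wrist_force: [-0.8, -0.2, 0.4]
opening: 0.009
finger_force: 0.3
clock: 11.23
tool_pos: [0.4348, 0.3818, 0.0551]
tool_rot: [0.049, 0.999, 0.0, 0.0]
wrist_force: [-0.3, -0.1, 0.0]
opening: 0.003
finger_force: 0.0
clock: 12.07
tool_pos: [0.4063, 0.3851, 0.101]
tool_rot: [0.049, 0.999, -0.0, -0.0]
wrist_force: [-0.3, 0.2, -0.1]
opening: 0.006
finger_force: 0.0
clock: 12.9
tool_pos: [0.3896, 0.3865, 0.1835]
tool_rot: [0.049, 0.999, -0.0, -0.0]
wrist_force: [-0.0, -0.3, -0.8]
opening: 0.654
finger_force: 0.0
```

View pics/w2b.png

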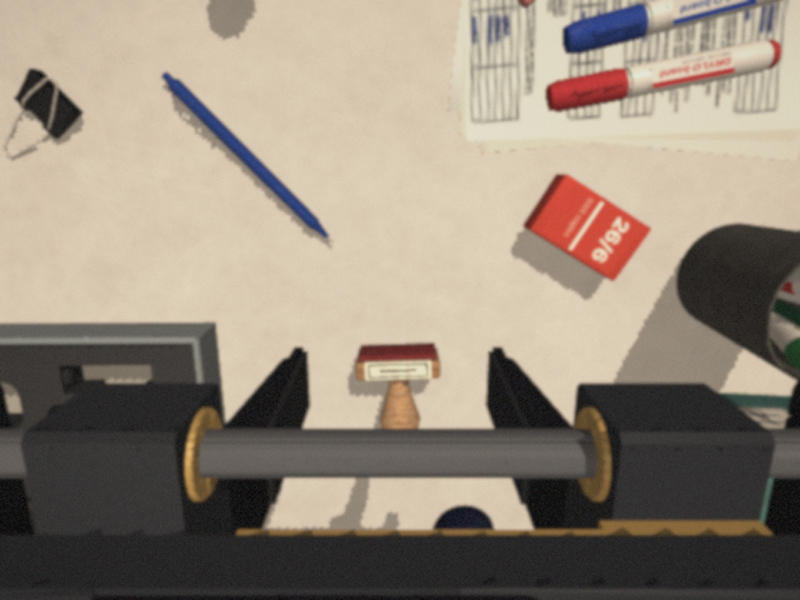

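The stamp lies on its side: label up at (399,371), rubber face towards the robot, handle pointing away. Computing its pose.

```bash
python3 - <<'E'
from h import *
import pickle
m=pickle.load(open('w2.pkl','rb'))
s=get_state();print(s['tool_pos'],s['clock'])
k=.7
lab=onz(m,(399*k,371*k),.028);print('label',lab)
a,b=onz(m,(358*k,362*k),.028),onz(m,(438.5*k,362*k),.028);print('edge',a,b,np.arctan2(-(b-a)[0],(b-a)[1]))
a,b=onz(m,(361*k,345*k),.001),onz(m,(435*k,345*k),.001);print('low edge',a,b)
print('rimcorner px',proj(m,[[.414,.2583,.037],[.3946,.0306,.037]])/k)
P=place(np.array([[-1.5,30,32],[-1.5,-30,32],[-1.5,30,32]])/1e3,.4289,.1916,-.1);print(proj(m,P)/k)
E
```

```text
[0.38937199 0.38639649 0.18301781] 12.95
label [0.45142243 0.38085545 0.028     ]
edge [0.4424722  0.35468843 0.028     ] [0.44764947 0.40727575 0.028     ] -0.09813475069765708
low edge [0.44039171 0.35509074 0.001     ] [0.44550211 0.40698295 0.001     ]
rimcorner px [[ 199.91919843  339.26637311]
 [-160.62746057  343.77376142]]
[[151.9775395  365.76100598]
 [ 59.67727292 365.59961978]
 [151.9775395  365.76100598]]
```

```bash
Z=1; python3 -m crank '{"motion":[-0.324,0,0,0,-0.324,0,0,0,-0.324,0,0,0,-0.324,0,0,0,-0.324,0,0,0,-0.324,0,0,0,-0.324,0,0,0,-0.324,0,0,0,-0.324,0,0,0,-0.324,0,0,0]}' 0.2; python3 -m crank '{"motion":[0,0,0.5,0,0,0,0.5,0,0,0,0.5,0,0,0,0.5,0,0,0,0.5,0,0,0,0.5,0,0,0,0.5,0,0,0,0.5,0,0,0,0.5,0,0,0,0.5,0]}'; python3 -m crank '{"motion":[0,0,0.12,0,0,0,0.12,0,0,0,0.12,0,0,0,0.12,0,0,0,0.12,0,0,0,0.12,0,0,0,0.12,0,0,0,0.12,0,0,0,0,0,0,0,0,0]}'
```

```text
clock: 13.78
tool_pos: [0.4875, 0.3771, 0.184]
tool_rot: [0.049, 0.999, 0.0, -0.0]
wrist_force: [-1.1, -0.1, -0.2]
opening: 0.797
finger_force: 0.0
clock: 14.62
tool_pos: [0.487, 0.3773, 0.0334]
tool_rot: [0.049, 0.999, 0.0, 0.0]
wrist_force: [-0.5, 0.7, -0.4]
opening: 0.801
finger_force: 0.0
clock: 15.45
tool_pos: [0.4863, 0.3771, 0.0049]
tool_rot: [0.049, 0.999, -0.0, -0.0]
wrist_force: [-0.6, 0.6, -0.6]
opening: 0.799
finger_force: 0.0
```

```bash
python3 -m crank '{"motion":[0,0,0,0,0,0,0,0,0,0,0,0,0,0,0,0,0,0,0,0,0,0,0,0,0,0,0,0,0,0,0,0,0,0,0,0,0,0,0,0]}' 1 25;python3 -m crank '{"motion":[0,0,0,0,0,0,0,0,0,0,-0.2,0,0,0,-0.4,0,0,0,-0.4,0,0,0,-0.4,0,0,0,-0.5,0,0,0,-0.5,0,0,0,-0.5,0,0,0,-0.4,0]}';python3 -m crank '{"motion":[0,-0.4,0,0,0,-0.4,0,0,0,-0.4,0,0,0,-0.4,0,0,0,-0.4,0,0,0,-0.4,0,0,0,-0.4,0,0,0,-0.4,0,0,0,0,0,0,0,0,0,0]}'
python3 - <<'E'
from h import *
import pickle
m=camera_model('wrist');w=grab_frame('wrist');pickle.dump(m,open('w3.pkl','wb'));cv2.imwrite('pics/w3.png',w[:,:,::-1])
c=w[180:380,20:320,::-1]
r=cv2.resize(cv2.convertScaleAbs(c,alpha=1.5,beta=15),(800,533),interpolation=2)
for x in range(20,320,20):cv2.putText(r,str(x),(int((x-20)*8/3),8),0,.3,(0,0,255))
for y in range(200,380,20):cv2.putText(r,str(y),(0,int((y-180)*8/3)+4),0,.3,(0,0,255))
cv2.imwrite('pics/w3b.png',r)
E
```

```text
clock: 16.28
tool_pos: [0.4865, 0.3773, 0.0053]
tool_rot: [0.049, 0.999, 0.0, 0.0]
wrist_force: [0.1, -0.4, -0.5]
opening: 0.281
finger_force: 25.0
clock: 17.12
tool_pos: [0.4873, 0.3778, 0.1074]
tool_rot: [0.049, 0.999, 0.001, 0.001]
wrist_force: [0.3, 0.9, -0.3]
opening: 0.279
finger_force: 25.0
clock: 17.95
tool_pos: [0.4771, 0.2811, 0.1043]
tool_rot: [0.05, 0.999, 0.0, 0.0]
wrist_force: [0.8, 0.8, -0.7]
opening: 0.284
finger_force: 25.0
```

View pics/w3b.png

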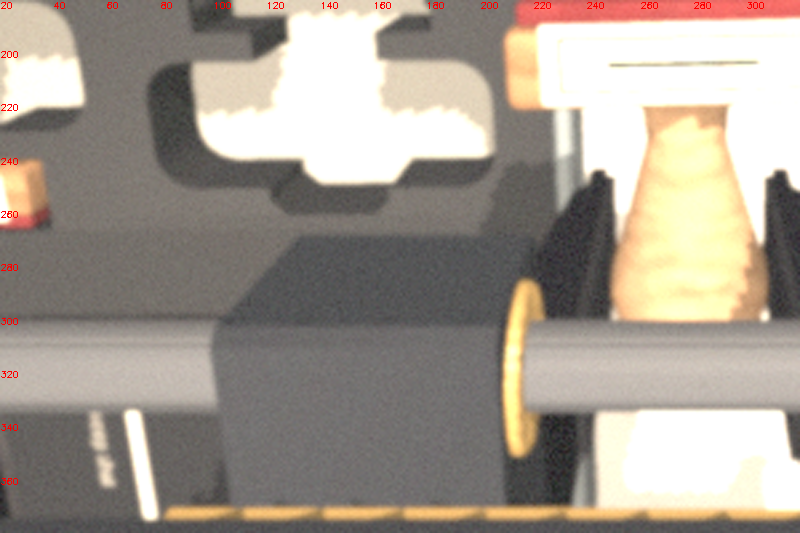

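The view shows the finger slot's foam edge at u 75.5 to 205.3 and v 202.5 to 250.1, with the handle slot's end at v 260. The held stamp is square to it, with its block top at v 189 to 220.5. Computing the offset.

```bash
python3 - <<'E'
from h import *
import pickle
m=pickle.load(open('w3.pkl','rb'));s=get_state()
T=s['tool_pos'];Rt=R.from_quat(s['tool_rot']).as_matrix();print(T,Rt[:2,:2].round(4).tolist())
def tool(p):return (Rt.T@(p-T))*1e3
up,lo=onz(m,(100,202.5),.032),onz(m,(115,250.1),.032)
le,ri=onz(m,(75.5,226),.032),onz(m,(205.25,228),.032);en=onz(m,(144,259.9),.032)
for n,p in dict(up=up,lo=lo,le=le,ri=ri,end=en).items():print(n,p.round(4),tool(p).round(1))
a,b=onz(m,(100,202.5),.032),onz(m,(195,202.5),.032);print('yaw',np.arctan2(-(b-a)[0],(b-a)[1]))
z=T[2]+.023
for n,v in dict(rub=189,blk=220.5).items():print(n,tool(onz(m,(277.6,v),z)).round(1))
print(tool(onz(m,(209.4,205),z)).round(1))
# trench edges: column/row profiles
g=cv2.cvtColor(cv2.imread('pics/w3.png'),6).astype(int)
print('col110-120',g[150:240:2,112:120].mean(1).astype(int).tolist());print('row172',g[170:176,70:215:3].mean(0).astype(int).tolist())
E
```

```text
[0.47718107 0.28157775 0.10442574] [[-0.9951, 0.0992], [0.0992, 0.9951]]
up [0.4515 0.1628 0.032 ] [  13.8 -120.8   72.4]
lo [0.486  0.1655 0.032 ] [ -20.3 -114.6   72.4]
le [0.466  0.1424 0.032 ] [  -2.7 -139.6   72.3]
ri [0.4763 0.2305 0.032 ] [ -4.2 -51.   72.4]
end [0.4952 0.1842 0.032 ] [-27.6 -95.2  72.4]
yaw -0.09962327142210657
rub [ 42.8  -1.3 -23. ]
blk [ 29.6  -1.3 -23. ]
[ 36.2 -29.1 -23. ]
col110-120 [65, 66, 66, 66, 65, 67, 103, 128, 129, 130, 130, 131, 129, 131, 130, 131, 132, 126, 75, 45, 45, 42, 45, 45, 49, 62, 99, 129, 133, 132, 133, 132, 132, 133, 133, 145, 174, 190, 191, 192, 192, 192, 191, 192, 169]
row172 [66, 67, 68, 66, 67, 67, 61, 54, 57, 46, 34, 34, 98, 130, 131, 130, 130, 131, 131, 131, 131, 131, 131, 132, 132, 132, 131, 132, 132, 132, 132, 132, 130, 131, 131, 131, 94, 67, 68, 69, 70, 68, 70, 69, 68, 68, 68, 69, 68]
```

```bash
python3 -m crank '{"motion":[-0.024,-0.393,0,0,-0.024,-0.393,0,0,-0.024,-0.393,0,0,-0.024,-0.393,0,0,-0.024,-0.393,0,0,-0.024,-0.393,0,0,-0.024,-0.393,0,0,-0.024,-0.393,0,0,0,0,0,0,0,0,0,0]}';python3 -m crank '{"motion":[0,0,0.2,0,0,0,0.2,0,0,0,0.2,0,0,0,0.2,0,0,0,0.2,0,0,0,0.2,0,0,0,0.2,0,0,0,0.2,0,0,0,0.2,0,0,0,0,0]}'
python3 - <<'E'
from h import *
import pickle
m=pickle.load(open('w3.pkl','rb'))
T=np.array([.47718107,.28157775,.10442574]);Rt=R.from_quat(get_state()['tool_rot']).as_matrix()
for u in((115,161.8),(89.5,173),(178,173)):print((Rt.T@(onz(m,u,.032)-T)*1e3).round(1))
m=camera_model('wrist');print(get_state()['tool_pos']);w=grab_frame('wrist');pickle.dump(m,open('w4.pkl','wb'));cv2.imwrite('pics/w4.png',w[:,:,::-1])
c=w[110:320,138:418,::-1]
r=cv2.resize(cv2.convertScaleAbs(c,alpha=1.6,beta=20),(800,600),interpolation=2);k=20/7
for x in range(140,418,20):cv2.putText(r,str(x),(int((x-138)*k),8),0,.3,(0,0,255));r[8:14,int((x-138)*k)]=(0,0,255)
for y in range(120,320,20):cv2.putText(r,str(y),(0,int((y-110)*k)+4),0,.3,(0,0,255))
cv2.imwrite('pics/w4b.png',r)
E
```

```text
clock: 18.83
tool_pos: [0.4735, 0.1866, 0.1043]
tool_rot: [0.05, 0.999, 0.0, 0.0]
wrist_force: [-0.1, 0.2, -1.5]
opening: 0.282
finger_force: 25.0
clock: 19.67
tool_pos: [0.4724, 0.187, 0.0486]
tool_rot: [0.049, 0.999, -0.0, -0.001]
wrist_force: [0.4, 1.2, -0.2]
opening: 0.28
finger_force: 25.0
[  41.  -107.4   72.6]
[  33.7 -125.    72.6]
[ 33.6 -66.8  72.6]
[0.47239744 0.18698402 0.04862443]
```

View pics/w4b.png

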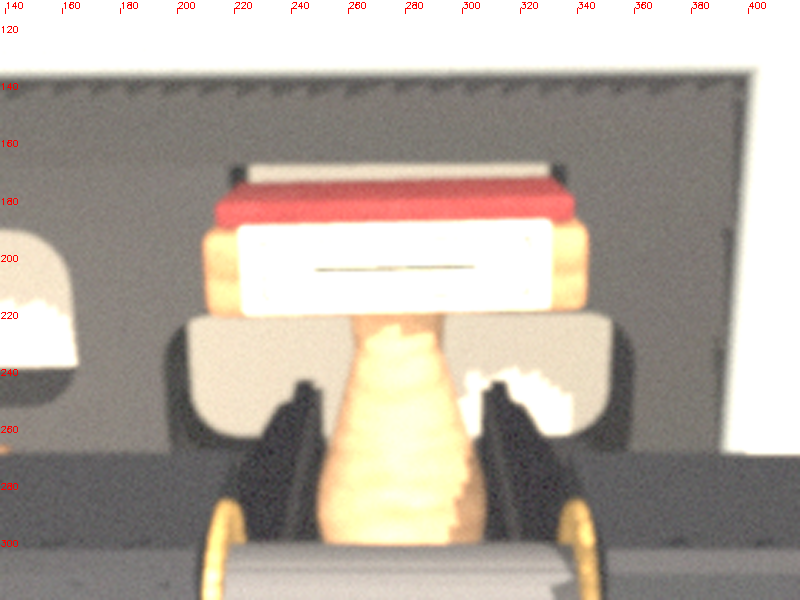

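```bash
python3 - <<'E'
from h import *
import pickle
m=pickle.load(open('w4.pkl','rb'));T=np.array([.47239744,.18698402,.04862443]);Rt=R.from_euler('z',0).as_matrix()
Rt=R.from_quat(get_state()['tool_rot']).as_matrix()
def q(n,X,Y,z):print(n,(Rt.T@(onz(m,(138+X*.35,110+Y*.35),z)-T)*1e3).round(1)[:2])
q('trL',230,175,.032);q('trR',568,175,.032);q('trTop',400,163,.032)
q('slL',166,370,.032);q('slR',634,370,.032);q('slTop',250,316,.032);q('slTopR',560,316,.032)
zt=T[2]+.023
q('blkL',204,260,zt);q('blkR',588,260,zt);q('faceTop',395,201,zt);q('label',395,267.5,zt);q('lab0',395,221,zt);q('lab1',395,316,zt);q('faceBot',395,181,T[2]-.004)
q('handL',352,318,zt-.014);q('handR',444,318,zt-.014)
E
```

```text
trL [ 43.7 -30.8]
trR [43.7 29.1]
trTop [45.8 -0.7]
slL [  7.1 -44.2]
slR [ 7.2 42.9]
slTop [ 17.6 -28.2]
slTopR [17.7 28.7]
blkL [ 37.7 -28.5]
blkR [37.7 26.1]
faceTop [46.2 -1.3]
label [36.6 -1.3]
lab0 [43.4 -1.3]
lab1 [29.4 -1.3]
faceBot [44.7 -1.5]
handL [24.9 -8.2]
handR [24.9  6.3]
```

The stamp needs about -1.4 mm in tool x and +0.4 mm in y. I'll correct that and lower gently.

```bash
python3 -m crank '{"motion":[-0.05,0.012,0,0,0,0,0,0,0,0,0.08,0,0,0,0.08,0,0,0,0.08,0,0,0,0.08,0,0,0,0.08,0,0,0,0.08,0,0,0,0.08,0,0,0,0,0]}';python3 -m crank '{"motion":[0,0,0.04,0,0,0,0.04,0,0,0,0.04,0,0,0,0,0,0,0,0,0,0,0,0,0,0,0,0,0,0,0,0,0,0,0,0,0,0,0,0,0]}'
```

```text
clock: 20.55
tool_pos: [0.4746, 0.1873, 0.0329]
tool_rot: [0.049, 0.999, -0.0, -0.0]
wrist_force: [-0.1, 0.1, -0.7]
opening: 0.285
finger_force: 25.0
clock: 21.38
tool_pos: [0.4752, 0.1875, 0.03]
tool_rot: [0.049, 0.999, 0.0, 0.0]
wrist_force: [1.8, -1.5, 1.6]
opening: 0.282
finger_force: 25.0
```

```bash
python3 -m crank '{"motion":[0,0,0.03,0,0,0,0.03,0,0,0,0.03,0,0,0,0.03,0,0,0,0,0,0,0,0,0,0,0,0,0,0,0,0,0,0,0,0,0,0,0,0,0]}'; python3 - <<'E'
from h import *
for i in range(3):
    s=get_state();print(s['tool_pos'].round(4),s['wrist_force'].round(1));grab_frame('side')
E
```

```text
clock: 22.22
tool_pos: [0.4751, 0.1875, 0.0263]
tool_rot: [0.049, 0.999, 0.0, 0.0]
wrist_force: [2.0, -1.8, 1.8]
opening: 0.287
finger_force: 25.0
[0.4751 0.1875 0.0263] [ 2.  -1.8  1.8]
[0.4751 0.1875 0.0263] [ 1.6 -1.1  0.7]
[0.4751 0.1875 0.0263] [ 2.7 -1.6  1.1]
```

```bash
python3 -m crank '{"motion":[-0.02,-0.01,0,0,0,0,0.03,0,0,0,0.03,0,0,0,0.03,0,0,0,0.03,0,0,0,0,0,0,0,0,0,0,0,0,0,0,0,0,0,0,0,0,0]}'
```

```text
clock: 23.2
tool_pos: [0.4754, 0.1871, 0.0226]
tool_rot: [0.049, 0.999, -0.0, -0.0]
wrist_force: [-0.1, -1.0, 1.5]
opening: 0.283
finger_force: 25.0
```

```bash
python3 -m crank '{"motion":[0,0,0.03,0,0,0,0.03,0,0,0,0.03,0,0,0,0.03,0,0,0,0.03,0,0,0,0.03,0,0,0,0,0,0,0,0,0,0,0,0,0,0,0,0,0]}'; python3 -m crank '{"motion":[0,0,0,0,0,0,0,0,0,0,0,0,0,0,0,0,0,0,0,0,0,0,0,0,0,0,0,0,0,0,0,0,0,0,0,0,0,0,0,0]}' 0.54
```

```text
clock: 24.03
tool_pos: [0.4753, 0.1871, 0.0171]
tool_rot: [0.049, 0.999, -0.0, -0.0]
wrist_force: [-0.6, -1.0, 1.3]
opening: 0.283
finger_force: 25.0
clock: 24.87
tool_pos: [0.4755, 0.1871, 0.0173]
tool_rot: [0.049, 0.999, 0.0, 0.0]
wrist_force: [-0.1, 0.4, 0.0]
opening: 0.46
finger_force: 0.0
```

```bash
python3 -m crank '{"motion":[0,0,-0.2,0,0,0,-0.3,0,0,0,-0.3,0,0,0,-0.3,0,0,0,-0.3,0,0,0,-0.3,0,0,0,-0.3,0,0,0,0,0,0,0,0,0,0,0,0,0]}'; python3 -m crank '{"motion":[0.31,0,0,0,0.31,0,0,0,0.31,0,0,0,0.31,0,0,0,0,0,0,0,0,0,0,0,0,0,0,0,0,0,0,0,0,0,0,0,0,0,0,0]}' 1 ;python3 -m crank '{"motion":[0,0,0.1,0,0,0,0.1,0,0,0,0.1,0,0,0,0.1,0,0,0,0.1,0,0,0,0.1,0,0,0,0.05,0,0,0,0,0,0,0,0,0,0,0,0,0]}'
```

```text
clock: 25.7
tool_pos: [0.4753, 0.187, 0.0771]
tool_rot: [0.049, 0.999, -0.0, -0.0]
wrist_force: [0.3, 0.7, -0.1]
opening: 0.46
finger_force: 0.0
clock: 26.53
tool_pos: [0.4388, 0.1907, 0.0773]
tool_rot: [0.049, 0.999, -0.0, 0.0]
wrist_force: [0.4, -0.2, -0.4]
opening: 0.002
finger_force: 0.0
clock: 27.37
tool_pos: [0.4386, 0.1908, 0.0579]
tool_rot: [0.049, 0.999, 0.0, 0.0]
wrist_force: [0.7, 0.2, -0.0]
opening: 0.004
finger_force: 0.0
```

```bash
python3 -m crank '{"motion":[0,0,0.05,0,0,0,0.05,0,0,0,0.05,0,0,0,0.05,0,0,0,0.05,0,0,0,0,0,0,0,0,0,0,0,0,0,0,0,0,0,0,0,0,0]}';python3 -m crank '{"motion":[0,0,0.05,0,0,0,0.05,0,0,0,0.05,0,0,0,0,0,0,0,0,0,0,0,0,0,0,0,0,0,0,0,0,0,0,0,0,0,0,0,0,0]}'
```

```text
clock: 28.2
tool_pos: [0.4384, 0.1924, 0.0524]
tool_rot: [0.05, 0.999, 0.002, -0.001]
wrist_force: [-7.5, 2.8, 13.8]
opening: 0.005
finger_force: 6.7
clock: 29.03
tool_pos: [0.4369, 0.192, 0.0474]
tool_rot: [0.05, 0.999, 0.001, -0.003]
wrist_force: [-11.2, 2.7, 15.5]
opening: 0.004
finger_force: 7.8
```

The block end stood higher than level, held by the nubs, and it is now going down under about 15 N. I'll continue in small steps and let the tool follow slightly towards -x.

```bash
python3 -m crank '{"motion":[0.03,0,0.04,0,0.02,0,0.04,0,0,0,0.04,0,0,0,0,0,0,0,0,0,0,0,0,0,0,0,0,0,0,0,0,0,0,0,0,0,0,0,0,0]}';python3 -m crank '{"motion":[0.02,0,0.04,0,0.02,0,0.04,0,0,0,0.04,0,0,0,0,0,0,0,0,0,0,0,0,0,0,0,0,0,0,0,0,0,0,0,0,0,0,0,0,0]}'
```

```text
clock: 29.87
tool_pos: [0.4359, 0.1916, 0.0427]
tool_rot: [0.05, 0.999, 0.0, -0.002]
wrist_force: [-4.8, 2.7, 9.1]
opening: 0.005
finger_force: 3.9
clock: 30.7
tool_pos: [0.4354, 0.1913, 0.0387]
tool_rot: [0.049, 0.999, 0.0, -0.001]
wrist_force: [-3.7, 1.1, 5.8]
opening: 0.003
finger_force: 2.8
```

```bash
python3 -m crank '{"motion":[0,0,0.04,0,0,0,0.04,0,0,0,0,0,0,0,0,0,0,0,0,0,0,0,0,0,0,0,0,0,0,0,0,0,0,0,0,0,0,0,0,0]}';python3 -m crank '{"motion":[0,0,0.04,0,0,0,0.02,0,0,0,0,0,0,0,0,0,0,0,0,0,0,0,0,0,0,0,0,0,0,0,0,0,0,0,0,0,0,0,0,0]}'
```

```text
clock: 31.53
tool_pos: [0.4355, 0.1908, 0.0364]
tool_rot: [0.049, 0.999, -0.0, -0.001]
wrist_force: [-4.6, -0.4, 6.8]
opening: 0.005
finger_force: 3.2
clock: 32.37
tool_pos: [0.4355, 0.1907, 0.0362]
tool_rot: [0.049, 0.999, -0.001, -0.001]
wrist_force: [-9.9, -2.8, 17.0]
opening: 0.006
finger_force: 8.8
```

It bottoms at 36.2 mm (home is 36.4). One firmer press, then I lift clear and check the label numerically.

```bash
python3 -m crank '{"motion":[0,0,0.03,0,0,0,0.02,0,0,0,0,0,0,0,0,0,0,0,0,0,0,0,0,0,0,0,0,0,0,0,0,0,0,0,0,0,0,0,0,0]}';python3 -m crank '{"motion":[0,0,-0.1,0,0,0,-0.2,0,0,0,-0.4,0,0.3,0,-0.5,0,0.3,0,-0.5,0,0.3,0,-0.5,0,0.3,0,-0.5,0,0.3,0,-0.5,0,0.3,0,0,0,0,0,0,0]}';python3 -m crank '{"motion":[0,0,0,0,0,0,0,0,0,0,0,0,0,0,0,0,0,0,0,0,0,0,0,0,0,0,0,0,0,0,0,0,0,0,0,0,0,0,0,0]}'
python3 - <<'E'
from h import *
m=camera_model('wrist');w=grab_frame('wrist');cv2.imwrite('pics/w5.png',w[:,:,::-1])
c=np.array([.4289,.1916]);print(get_state()['tool_pos'])
h=cv2.cvtColor(w,cv2.COLOR_RGB2HSV)
L=place(np.array([[0,-28,36.4],[0,28,36.4],[0,0,36.4],[17,28,36.4],[17,-28,36.4],[66,0,22.4]])/1e3,.4289,.1916,-.1);print('pred block',proj(m,L).round(1).tolist())
T=[.4289,.1916]
def comps(mask,name,z):
    n,lab,st,ce=cv2.connectedComponentsWithStats(mask.astype(np.uint8))
    for i in range(1,n):
        if st[i,4]>150 and st[i,4]<15000:
            r=cv2.minAreaRect(np.argwhere(lab==i)[:,::-1].astype(np.float32));bx=cv2.boxPoints(r)
            print(name,st[i].tolist(),'world',[onz(m,p,z)[:2].round(4).tolist() for p in bx])
x0,y0=np.min(proj(m,L),0).astype(int)-30;x1,y1=np.max(proj(m,L),0).astype(int)+30
roi=np.zeros(h.shape[:2],bool);roi[max(y0,0):y1,max(x0,0):x1]=1
comps(roi&(h[:,:,1]>90)&(h[:,:,2]>60)&((h[:,:,0]<6)|(h[:,:,0]>170)),'red',.0364)
comps(roi&(h[:,:,1]>60)&(h[:,:,0]>6)&(h[:,:,0]<25)&(h[:,:,2]>70),'wood',.0364)
comps(roi&(h[:,:,1]<60)&(h[:,:,2]>150),'white',.0364)
E
```

```text
clock: 33.2
tool_pos: [0.4356, 0.1907, 0.0362]
tool_rot: [0.049, 0.999, -0.001, -0.002]
wrist_force: [-14.4, -3.4, 27.8]
opening: 0.005
finger_force: 13.7
clock: 34.03
tool_pos: [0.3817, 0.1966, 0.1296]
tool_rot: [0.049, 0.999, 0.0, 0.001]
wrist_force: [0.2, 0.1, -0.6]
opening: 0.006
finger_force: 0.0
clock: 34.87
tool_pos: [0.3821, 0.1964, 0.1289]
tool_rot: [0.049, 0.999, 0.0, 0.0]
wrist_force: [0.8, -0.5, 0.2]
opening: 0.002
finger_force: 0.0
[0.38211591 0.19637801 0.12890436]
pred block [[242.2, 273.1], [315.1, 273.2], [278.6, 273.1], [314.5, 293.3], [242.7, 293.2], [278.4, 337.7]]
wood [269, 285, 19, 67, 952] world [[0.4381, 0.1832], [0.4395, 0.1971], [0.4982, 0.1917], [0.4968, 0.177]]
wood [276, 363, 69, 4, 270] world [[0.5087, 0.1816], [0.5142, 0.2374], [0.5171, 0.2372], [0.5116, 0.1813]]
white [290, 246, 55, 3, 164] world [[0.4077, 0.2023], [0.4117, 0.2427], [0.4133, 0.2426], [0.4093, 0.2021]]
```

```bash
python3 -m crank '{"motion":[0,0.5,-0.3,0,0,0.5,-0.3,0,0,0.5,-0.3,0,0,0.5,-0.3,0,0,0,0,0,0,0,0,0,0,0,0,0,0,0,0,0,0,0,0,0,0,0,0,0]}' 0.9
python3 - <<'E'
from h import *
m=camera_model('wrist');w=grab_frame('wrist');cv2.imwrite('pics/w6.png',w[:,:,::-1])
h=cv2.cvtColor(w,cv2.COLOR_RGB2HSV);print(get_state()['tool_pos'])
L=place(np.array([[0,-28,36.4],[0,28,36.4],[17,28,36.4],[17,-28,36.4],[66,0,22.4]])/1e3,.4289,.1916,-.1);pr=proj(m,L);print('pred',pr.round(1).tolist())
x0,y0=np.maximum(pr.min(0).astype(int)-12,0);x1,y1=pr.max(0).astype(int)+12
roi=w[y0:y1,x0:x1]
def comps(mask,name,z):
    n,lab,st,ce=cv2.connectedComponentsWithStats(mask.astype(np.uint8))
    for i in range(1,n):
        if st[i,4]>60:
            r=cv2.minAreaRect(np.argwhere(lab==i)[:,::-1].astype(np.float32));bx=cv2.boxPoints(r)
            print(name,(st[i]+[x0,y0,0,0,0]).tolist(),'ang',r[2],'ctr',onz(m,np.array(r[0])+[x0,y0],z)[:2].round(4).tolist(),[ (p+[x0,y0]).round(1).tolist() for p in bx])
h=h[y0:y1,x0:x1].astype(int);H,S,V=h[...,0],h[...,1],h[...,2]
comps((S>120)&((H<6)|(H>170))&(V>40),'red',.0364)
comps((S>50)&(H>5)&(H<25)&(V>70),'wood',.0364)
comps((S<70)&(V>140),'white',.0364)
comps(V>90,'bright',.0364)
E
```

```text
clock: 35.75
tool_pos: [0.3877, 0.2555, 0.1643]
tool_rot: [0.05, 0.999, -0.0, -0.0]
wrist_force: [-0.5, 1.2, 0.1]
opening: 0.099
finger_force: 0.0
[0.38782532 0.25553992 0.16443775]
pred [[177.2, 256.0], [242.3, 256.1], [242.7, 274.3], [178.5, 274.2], [215.7, 315.8]]
red [179, 253, 61, 7, 356] ang 90.0 ctr [0.4288, 0.191] [[179.0, 253.0], [239.0, 253.0], [239.0, 259.0], [179.0, 259.0]]
wood [176, 252, 67, 18, 384] ang 84.64418029785156 ctr [0.4354, 0.1904] [[175.3, 258.3], [242.0, 252.0], [243.5, 268.2], [176.8, 274.5]]
wood [248, 285, 6, 42, 215] ang 90.0 ctr [0.4793, 0.2209] [[248.0, 285.0], [253.0, 285.0], [253.0, 326.0], [248.0, 326.0]]
white [183, 260, 51, 9, 377] ang 90.0 ctr [0.436, 0.189] [[183.0, 260.0], [233.0, 260.0], [233.0, 268.0], [183.0, 268.0]]
bright [177, 254, 66, 16, 955] ang 90.0 ctr [0.4339, 0.1907] [[177.0, 254.0], [242.0, 254.0], [242.0, 269.0], [177.0, 269.0]]
bright [248, 285, 6, 42, 190] ang 90.0 ctr [0.4793, 0.2209] [[248.0, 285.0], [253.0, 285.0], [253.0, 326.0], [248.0, 326.0]]
```

The block is where it should be, but the finger carriage hides rows beyond v≈269. I'll shift once more to see the whole stamp and confirm it's level.

```bash
python3 -m crank '{"motion":[-0.5,0,0,0,-0.5,0,0,0,-0.5,0,0,0,-0.5,0,0,0,-0.5,0,0,0,0,0,0,0,0,0,0,0,0,0,0,0,0,0,0,0,0,0,0,0]}'
python3 - <<'E'
from h import *
m=camera_model('wrist');w=grab_frame('wrist');cv2.imwrite('pics/w7.png',w[:,:,::-1])
L=place(np.array([[0,-28,36.4],[0,28,36.4],[17,28,36.4],[17,-28,36.4],[3.5,0,36.4],[9.5,0,36.4],[15.5,0,36.4],[66,0,36.4],[66,0,22.4]])/1e3,.4289,.1916,-.1);pr=proj(m,L);print('pred',pr.round(1).tolist())
x0,y0=np.maximum(pr.min(0).astype(int)-12,0);x1,y1=pr.max(0).astype(int)+12
h=cv2.cvtColor(w,cv2.COLOR_RGB2HSV).astype(int)[y0:y1,x0:x1];H,S,V=h[...,0],h[...,1],h[...,2]
def comps(mask,name):
    n,lab,st,ce=cv2.connectedComponentsWithStats(mask.astype(np.uint8))
    for i in range(1,n):
        if st[i,4]>60: print(name,(st[i]+[x0,y0,0,0,0]).tolist(),cv2.minAreaRect(np.argwhere(lab==i)[:,::-1].astype(np.float32))[1:])
comps((S>120)&((H<6)|(H>170))&(V>40),'red');comps((S>50)&(H>5)&(H<25)&(V>70),'wood');comps((S<70)&(V>140),'white')
u=int(pr[5,0])
for du in(0,15):print([(y,*w[y,u+du-1:u+du+2].mean(0).astype(int).tolist()) for y in range(y0,y1,3)])
E
```

```text
clock: 36.63
tool_pos: [0.4619, 0.2488, 0.1648]
tool_rot: [0.049, 0.999, -0.0, -0.0]
wrist_force: [0.5, 0.2, 0.9]
opening: 0.097
finger_force: 0.0
pred [[169.8, 169.6], [239.1, 169.7], [239.6, 190.3], [171.4, 190.2], [204.7, 173.9], [205.1, 181.2], [205.4, 188.4], [208.3, 246.4], [211.2, 240.9]]
red [171, 168, 66, 7, 381] ((64.99998474121094, 5.999999046325684), -0.0)
wood [163, 166, 88, 79, 2552] ((74.72844696044922, 85.8598403930664), 82.9834976196289)
white [164, 175, 67, 55, 1773] ((54.0, 66.0), 90.0)
white [218, 194, 33, 43, 600] ((42.01778793334961, 28.441864013671875), 79.3803482055664)
[(157, 69, 64, 62), (160, 72, 67, 65), (163, 69, 66, 63), (166, 69, 57, 53), (169, 99, 43, 39), (172, 155, 69, 65), (175, 222, 201, 171), (178, 228, 223, 194), (181, 233, 229, 203), (184, 238, 235, 212), (187, 227, 221, 191), (190, 210, 187, 150), (193, 153, 115, 83), (196, 209, 156, 110), (199, 223, 171, 120), (202, 224, 173, 121), (205, 217, 163, 115), (208, 221, 168, 118), (211, 228, 179, 125), (214, 229, 180, 127), (217, 230, 180, 127), (220, 223, 170, 120), (223, 226, 175, 123), (226, 216,
[... 224 characters left out ...]
70, 67, 64), (160, 69, 65, 62), (163, 70, 66, 62), (166, 70, 55, 53), (169, 102, 46, 43), (172, 153, 65, 61), (175, 221, 195, 165), (178, 224, 217, 186), (181, 244, 242, 223), (184, 244, 242, 223), (187, 227, 220, 190), (190, 210, 190, 155), (193, 139, 129, 113), (196, 141, 130, 114), (199, 140, 131, 114), (202, 140, 130, 114), (205, 140, 127, 109), (208, 143, 124, 103), (211, 147, 120, 94), (214, 165, 127, 96), (217, 171, 128, 93), (220, 183, 138, 98), (223, 179, 134, 94), (226, 192, 144, 103), (229, 193, 143, 102), (232, 183, 136, 96), (235, 181, 137, 97), (238, 166, 125, 89), (241, 113, 85, 62), (244, 49, 45, 45), (247, 70, 67, 64), (250, 71, 68, 65), (253, 70, 67, 63), (256, 68, 65, 61)]
```

The label is at v 174–190 (predicted 174–188) and the handle end at v≈243 (predicted 241–246). The block edges match too, so the stamp is home and level. Handing in.

```bash
python3 -c "
from bench import *
print(hand_in())"
```

```text
the job is handed in; nothing more can be done
None
```

I laid the stamp on its side and released it, then set it label up in the empty cut-out and pressed it home with about 28 N. By camera measurement it sits level with the arm clear, and I handed the job in at about 37 s; no verdict was returned.

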